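Turn over the status flag of the filled sample station

TASK

Two sample stations on the examination-room bench each have a hinged status flag; a closed sample jar stands on one station and an empty open cup on the other. With the fingertips, gently push the flag of the jar's station up and all the way over its pivot until it lies fully down on the far side, showing the face with the ring. Leave the other flag as it is, and do not shift or lift the jar, the cup or the rinse bottle.

Things in the scene. Friction and masses are not known exactly. Their poses are not given: they have to be found in the camera images.
- station_a: Sample station a, fixed to the bench on the robot's left (+y): white base plate 10 mm thick (own frame x -65..65, y -55..145 mm), a fork carrying a flag, and a flat black disc, 64 mm across, at (0, 95 mm) for a jar or cup. Origin: on the bench below the middle of the flag's pivot. The station's -x points roughly to the robot (within 0.5 rad); before turning, the flag lies towards -x.
- station_b: Sample station b, fixed to the bench on the robot's right (-y): white base plate 10 mm thick (own frame x -65..65, y -55..145 mm), a fork carrying a flag, and a flat black disc, 64 mm across, at (0, 95 mm) for a jar or cup. Origin: on the bench below the middle of the flag's pivot. The station's -x points roughly to the robot (within 0.5 rad); before turning, the flag lies towards -x.
- flag_a (a joint): Hinge of station a's flag, rad, 0 to 3.14; starts at 0 to 0.3. 0: paddle level towards the station's -x, raised bar up. 1.57: paddle upright. 3.14: fully over, level towards +x on the far rest pins, raised ring up. Stiff hinge (0.06 N m friction): it stays at any angle where it is left.
- flag_b (a joint): Hinge of station b's flag, rad, 0 to 3.14; starts at 0 to 0.3. 0: paddle level towards the station's -x, raised bar up. 1.57: paddle upright. 3.14: fully over, level towards +x on the far rest pins, raised ring up. Stiff hinge (0.06 N m friction): it stays at any angle where it is left.
- flag_a_pivot (a point): Middle of station a's pivot axis (along the station's y), 80 mm above the bench, between two fork cheeks: 22 mm long in x, 8 mm thick, centred at y = +-22 mm, tops 86 mm above the bench. Four rest pins, 8 mm across, 78 mm tall, stand at x = +-48, y = +-22 mm.
- flag_a_paddle (a point): Centre of station a's paddle: black plastic plate 4 mm thick, 64 mm wide (along y), reaching from 36 to 92 mm from the pivot, on a stem 20 mm wide. This point is 64 mm from the pivot. Once the paddle stands steeply it can be pushed over from behind.
- flag_a_tab (a point): Middle of the tip of station a's steel thumb tab, 48 mm from the pivot axis, 22 mm wide (y), 4 mm thick, rigid with the paddle and square to it: points up at joint 0, to +x at 1.57, down between the cheeks at 3.14. Pushing it towards +x raises the paddle (a few newtons).
- flag_b_pivot (a point): Middle of station b's pivot axis (along the station's y), 80 mm above the bench, between two fork cheeks: 22 mm long in x, 8 mm thick, centred at y = +-22 mm, tops 86 mm above the bench. Four rest pins, 8 mm across, 78 mm tall, stand at x = +-48, y = +-22 mm.
- flag_b_paddle (a point): Centre of station b's paddle: black plastic plate 4 mm thick, 64 mm wide (along y), reaching from 36 to 92 mm from the pivot, on a stem 20 mm wide. This point is 64 mm from the pivot. Once the paddle stands steeply it can be pushed over from behind.
- flag_b_tab (a point): Middle of the tip of station b's steel thumb tab, 48 mm from the pivot axis, 22 mm wide (y), 4 mm thick, rigid with the paddle and square to it: points up at joint 0, to +x at 1.57, down between the cheeks at 3.14. Pushing it towards +x raises the paddle (a few newtons).
- jar: Closed clear sample jar with white cap and paper label, loose, 44 mm across, 62 mm tall, origin at the centre of its underside. It stands on the rubber disc of one of the stations, 10 mm above the bench: that station's flag is the one to turn.
- cup: Empty open steel cup, loose, 46 mm across the rim, 50 mm tall, origin at the centre of its underside. It stands on the other station's disc.
- rinse: White plastic rinse bottle, loose, 56 mm across, 130 mm tall, on the bench beyond the stations; origin at the centre of its underside.
Things that resemble listed ones, but are neither listed nor needed, are in the scene too. What is shaped like the jar but red is not meant.

How it is judged (in metres and radians):
On the way:
1. the flag of the jar's station stands past upright (((horizontal distance between jar and station_a below 0.14 m and value of joint flag_a above 1.65 rad) or (horizontal distance between jar and station_b below 0.14 m and value of joint flag_b above 1.65 rad))).
At the end, for the whole second after the job is handed in: The flag of the station on which the jar stands lies fully over (joint above 3.02 rad, 7 degrees from its stop) and at rest; the other flag is still on its starting side (below 0.5 rad); jar, cup and rinse bottle are within 20 mm of their starting places (((horizontal distance between jar and station_a below 0.14 m and value of joint flag_a above 3.02 rad and value of joint flag_b below 0.5 rad) or (horizontal distance between jar and station_b below 0.14 m and value of joint flag_b above 3.02 rad and value of joint flag_a below 0.5 rad)) and velocity of joint flag_a between -0.1 and 0.1 rad/s and velocity of joint flag_b between -0.1 and 0.1 rad/s and distance of each of jar, cup, rinse from where it was at the start of the episode below 0.02 m); the robot touches nothing.
It fails at once if the jar, the cup or the rinse bottle is lifted, carried, or shifted by more than 20 mm, or tipped (distance of any of jar, cup, rinse from where it was at the start of the episode above 0.02 m or angle between any of jar, cup, rinse's own z axis and vertical above 0.35 rad).
It fails at once if the other station's flag is moved (its paddle by more than 20 mm) ((horizontal distance between jar and station_a below 0.14 m and distance of flag_b_paddle from where it was at the start of the episode above 0.02 m) or (horizontal distance between jar and station_b below 0.14 m and distance of flag_a_paddle from where it was at the start of the episode above 0.02 m)).
It fails at once if the flag is slammed (faster than 6 rad/s) or pressed by the robot with more than 40 N (velocity of joint any of flag_a, flag_b above 6 rad/s or contact force between the fingers and flag_a above 40 N or contact force between the fingers and flag_b above 40 N).
It also fails if it takes over 51 s, if anything falls off the work surface, if the arm or the gripper's body presses on something with over 40 N, if the wrist force passes 120 N, or if a joint passes its speed limit or range.

ROBOT

A 7-joint arm with a two-finger parallel gripper is mounted at the origin on the work surface. World frame = base frame: x ahead of the robot, y to its left, z up, the work surface at z = 0. Lengths are in mm, angles in rad, forces in N, time in s.
With the tool pointing down it reaches from about 400 to 850 mm from the base axis. Payload 4.4 kg.
Tool frame: the origin (TCP) lies at the very end of the fingers, on their centre line; the grasp point (between the pads) lies 19 mm behind it (ctrl.grip_point_offset is the distance from the TCP to the grasp point, in mm); z points along the fingers, y is the line along which they close (so a half turn about z gives the same grasp; the last joint's range is limited). The gripper opens to 94 mm and grips with 3 to 60 N. Pads are 16 mm wide; open, the fingers measure 119 mm over their backs; the gripper's body (75 mm by 177 mm) begins 78 mm behind the grasp point.
Start: joints at [-1.197, 0.628, 0.038, 1.517, -0.027, 0.996, -0.02], TCP at [276.721, 588.17, 205.478] pointing down, gripper open.
Joint ranges: [-3.06, 3.06], [-0.37, 2.12], [-1.25, 1.32], [0.18, 2.47], [-1.1, 4.24], [0.23, 1.98], [-2.94, 2.94]. Speed limits (rad/s): [2.57, 2.57, 3.14, 3.14, 3.14, 3.14, 3.14].

INTERFACE

Orientations are given as a unit quaternion [x, y, z, w].
In Python, from plant import ctrl, grip, read_camera, ticket, cut_out, spot_point gives the robot as it stands. Calls block until the motion is done:
- ctrl.reach(position, orientation): joint-space move of the TCP to a pose.
- ctrl.move_l(position, frame=None, speed=150, threshold=None): straight line of the TCP; frame=None keeps the orientation; speed is the mean speed in mm/s. With threshold (N) it stops when the force on the tool has changed by that much, and returns True; else False.
- ctrl.set_joints(angles): joint-space move.
- grip(opening): finger opening in mm; the grip force is fixed at half the most; returns when the fingers have stopped.
- ctrl.dwell(seconds).
- ctrl.ik(position, orientation): joint angles nearest the present ones, or None.
- ctrl.get_state(): the state.
- read_camera(name): name is "scene" or "top" or "wrist"; returns a dict with "frame" (420x560x3 uint8, red, green, blue), "mtx" (3x3 intrinsics, pixels), "k1" (the pictures are not rectified: a ray, as slopes to the right and down, at radius r is drawn at 1 + k1 r^2 times it, then the intrinsics apply), "xyz" and "rotation" of the camera in the world; the wrist camera has in their place "T_tool_cam" (4x4, takes a point from camera to tool coordinates, whose origin is the TCP and whose axes are the flange's). Camera axes: x right, y down, z forward; pixel columns grow to the right and rows downward; lengths in mm; the calibration is good to about 2 mm. A picture is of the moment at which its call begins: read the wrist's pose just before it. There is no depth.
A pose or a line that the arm cannot do raises ctrl.MotionError and nothing moves.
- ticket.hand_in(): hands the job in; it is judged then, once.
Trained networks look in a picture, given as the dict that the camera call returned (one of the last four; its "shot" number tells which), for a name from the list of things; names that differ only in an ending like _2 or _b are one class to them, and where a whole thing is asked for, a point or a joint stands for the part that bears it (a point fixed in the world has none). Each returns a list of dicts, best first, with "conf" (0 to 1); they miss things now and then, are a little off and sometimes report something else, mostly with a low value. They report only what shows in the picture. A call takes as long as a camera call. They do not tell look-alikes from the thing itself.
- cut_out(picture, target): "pixels" (420x560 bool, what is visible of it) and "at" ([column, row] in pixels, amid what is visible of it).
- spot_point(picture, target): "at" ([column, row] in pixels: a listed point, or the origin of a listed thing).
The state is a dict: "time": time; "joint_positions": joint angles; "qvel": joint speeds; "effort": joint torques, N m; "position": TCP position; "tcp_rot": TCP orientation; "ft_force": force on the tool from outside, world axes, zero at the start; "moment": the same for the moment, N m; "finger_gap": finger opening in mm; "finger_force": force on a finger pad.
Only numpy, scipy, OpenCV 4.12 (cv2) and the standard library are available. Lean on these libraries where they do the work, as an engineer would, in place of code of your own. Each camera call takes 0.05 s, during which the arm holds its last target. There are 200 camera calls.

## Working session

There is one attempt and no reset: what is moved stays moved. The work goes in short steps, each a Python script; the robot and the scene stay as the last script left them, time stands still between calls to the robot, and variables do not carry over. Pictures are saved under pics/ and viewed, at most 10 in all, crops included, and the job is handed in when it is done.

```bash
mkdir -p pics; ls
python3 - <<'E'
from plant import *
import cv2,numpy as np
ims=[]
for n in("scene","top"):
    p=read_camera(n); ims.append(p["frame"])
    cv2.imwrite(f"pics/{n}1.png",p["frame"][:,:,::-1])
    print(n,p["mtx"].tolist(),p["k1"],np.round(p["xyz"],1),np.round(p["rotation"],3).tolist())
    for t in("jar","cup","rinse","station_a","flag_a_pivot","flag_a_tab","flag_a_paddle"):
        print(t,[(np.round(d["at"],1).tolist(),round(d["conf"],2)) for d in spot_point(p,t)])
print(ctrl.get_state())
E
```

```text
pics
scene [[502.52369981477244, 0.0, 275.38653897368596], [0.0, 502.52369981477244, 215.937081129342], [0.0, 0.0, 1.0]] -0.0258487333828161 [1497.  -427.7 1004.1] [0.783, 0.458, -0.217, -0.36]
jar [([317.3, 173.3], 0.6), ([325.1, 199.5], 0.5)]
cup [([211.2, 239.8], 0.68)]
rinse [([287.2, 309.2], 0.66), ([177.4, 237.9], 0.54)]
station_a [([180.3, 257.9], 0.95), ([303.7, 214.4], 0.64)]
flag_a_pivot [([305.4, 191.8], 0.92), ([212.5, 239.6], 0.29)]
flag_a_tab [([303.6, 177.4], 0.62)]
flag_a_paddle [([292.7, 179.7], 0.64), ([178.1, 256.3], 0.54)]
top [[544.9393197367486, 0.0, 285.00659302711585], [0.0, 544.9393197367486, 210.01014737054476], [0.0, 0.0, 1.0]] -0.0817117500874586 [ 459.2   58.2 1302.5] [0.714, -0.698, 0.035, -0.027]
jar [([148.0, 303.0], 0.74), ([172.2, 244.8], 0.71), ([381.6, 250.4], 0.38)]
cup [([338.1, 249.0], 0.58), ([212.6, 246.9], 0.3)]
rinse [([306.0, 117.3], 0.89), ([201.5, 276.4], 0.35)]
station_a [([210.4, 247.1], 0.86), ([377.0, 250.3], 0.66)]
flag_a_pivot [([203.7, 247.8], 0.64)]
flag_a_tab [([205.0, 241.3], 0.92)]
flag_a_paddle [([204.8, 275.6], 0.6)]
{'time': 0.8, 'joint_positions': array([-1.19679504,  0.62834619,  0.03851829,  1.51742261, -0.02698832,
        0.99631994, -0.01998985]), 'qvel': array([-0.00140384, -0.00087473,  0.00064234,  0.00030613,  0.00242107,
        0.00049662,  0.00182255]), 'effort': array([-6.56970460e-04, -5.49531090e+01,  1.14342045e+00, -1.86930192e+01,
       -5.22096734e-02,  1.58004864e-02,  1.05904712e-05]), 'position': array([276.73221834, 588.14972545, 205.50640678]), 'tcp_rot': array([ 2.18144282e-01,  9.75916529e-01,  1.28628592e-05, -6.53107689e-06]), 'ft_force': array([-0.10572439,  0.45414158,  0.7618608 ]), 'moment': array([ 0.00341224, -0.01217876,  0.05835748]), 'finger_force': 0.0, 'finger_gap': 93.88599032068095}
```

View pics/scene1.png

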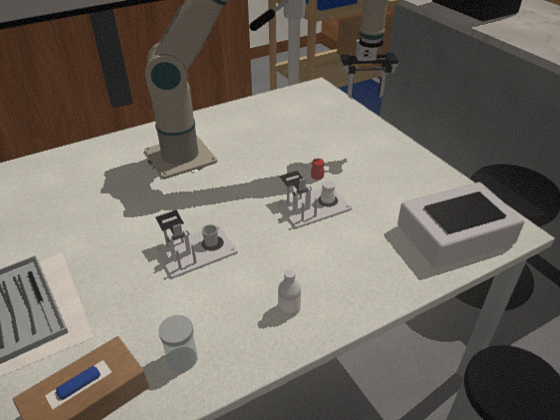

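View pics/top1.png

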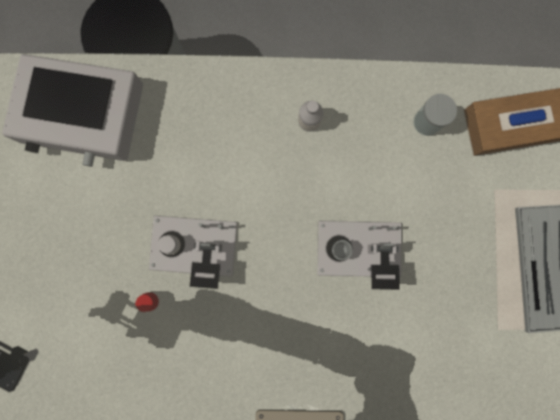

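```bash
cat > h.py <<'E'
from plant import *
import cv2,numpy as np
from scipy.spatial.transform import Rotation as R
def campose(p,st=None):
    if "xyz" in p: return np.array(p["xyz"]),R.from_quat(p["rotation"]).as_matrix()
    T=np.array(p["T_tool_cam"]); Rt=R.from_quat(st["tcp_rot"]).as_matrix()
    return np.array(st["position"])+Rt@T[:3,3],Rt@T[:3,:3]
def world(p,uv,z,st=None):
    c,M=campose(p,st)
    q=cv2.undistortPoints(np.array(uv,float).reshape(-1,1,2),p["mtx"],np.array([p["k1"],0,0,0])).reshape(-1,2)
    d=np.c_[q,np.ones(len(q))]@M.T
    return c+d*((z-c[2])/d[:,2])[:,None]
def down(yaw): # tool z down, tool x along yaw
    return (R.from_euler("z",yaw)*R.from_quat([1,0,0,0])).as_quat()
def spots(p,st,zs):
    for t,z in zs.items():
        for d in spot_point(p,t)[:3]:
            print(t,np.round(d["at"],1),round(d["conf"],2),np.round(world(p,d["at"],z,st)[0],1))
E
python3 - <<'E'
from h import *
p=read_camera("top")
spots(p,None,dict(jar=10,cup=10,rinse=0,station_a=0,flag_a_pivot=80,flag_a_tab=128,flag_a_paddle=88))
# plate corners, rough, read from the picture
c=world(p,[[155,215],[239,221],[152,268]],10);print(np.round(c,1),np.linalg.norm(c[1]-c[0]),np.linalg.norm(c[2]-c[0]))
e=c[0]-c[1];yaw=np.arctan2(-e[0],e[1]);print("yaw",yaw)
o=c[0]+R.from_euler("z",yaw).apply([-65,-145,0]);print("origin",o)
st=ctrl.get_state();ctrl.move_l(st["position"]+[0,0,100])
for y in(yaw,yaw+np.pi,yaw-np.pi):
    for dx in (-60,):
        print(y,ctrl.ik(R.from_euler("z",yaw).apply([dx,30,330])+o*[1,1,0],down(y)))
g=ctrl.ik(o*[1,1,0]+[-60,0,330],down(yaw+np.pi)); 
ctrl.reach(o*[1,1,0]+R.from_euler("z",yaw).apply([-60,30,330]),down(yaw+np.pi))
grip(0)
st=ctrl.get_state();w=read_camera("wrist");cv2.imwrite("pics/w1.png",w["frame"][:,:,::-1])
print(st["position"],np.round(campose(w,st)[0]),np.round(campose(w,st)[1],2).tolist(),st["time"])
spots(w,st,dict(jar=10,station_a=0,flag_a_pivot=80,flag_a_tab=128,flag_a_paddle=88))
np.savez("w1.npz",frame=w["frame"],mtx=w["mtx"],k1=w["k1"],T_tool_cam=w["T_tool_cam"],tcp_rot=st["tcp_rot"],position=st["position"])
E
```

```text
jar [171.5 242.7] 0.88 [488.7 311.2  10. ]
jar [149.1 301.9] 0.88 [348.  359.1  10. ]
cup [338.  245.8] 0.51 [490.6 -83.9  10. ]
rinse [306.4 120.9] 0.87 [793.3  -3.7   0. ]
station_a [212.1 246.3] 0.81 [482.8 215.6   0. ]
station_a [376.7 248.4] 0.77 [ 486.6 -178.1    0. ]
flag_a_pivot [204.1 247.5] 0.91 [478.2 223.8  80. ]
flag_a_tab [204.8 240.9] 0.59 [491.7 216.3 128. ]
flag_a_paddle [199.1 276.2] 0.91 [414.3 231.7  88. ]
[[553.6 353.3  10. ]
 [544.1 152.5  10. ]
 [427.8 355.3  10. ]] 201.01334524419556 125.85713931364036
yaw -0.04749298265361339
origin [481.81908429 211.51446215  10.        ]
-0.04749298265361339 [-1.1533883   0.33430605  0.78763546  1.78264255 -0.25978879  1.13189941
 -1.90003597]
3.09409967093618 [-0.62628804  0.26389329  0.05914159  1.76979044 -0.01722737  1.10840847
  0.96179955]
-3.1890856362434064 [-0.62628804  0.26389329  0.05914159  1.76979044 -0.01722737  1.10840847
  0.96179955]
[423.3584189  244.30894899 330.01007777] [346. 249. 509.] [[0.05, 0.96, 0.27], [1.0, -0.05, -0.01], [0.0, 0.27, -0.96]] 4.8333
jar [365.1 108.4] 0.84 [349.6 359.6  10. ]
jar [328.8 203.8] 0.67 [480.7 308.3  10. ]
station_a [ 13.7 220.7] 0.74 [ 487.6 -178.5    0. ]
station_a [267.  207.4] 0.65 [484.6 218.6   0. ]
flag_a_pivot [259.8 223.4] 0.98 [483.2 213.1  80. ]
flag_a_pivot [270.  206.3] 0.32 [461.6 227.2  80. ]
flag_a_tab [262.5 238.2] 0.84 [485.5 219.  128. ]
flag_a_paddle [264.3 172. ] 0.61 [417.1 223.2  88. ]
```

View pics/w1.png

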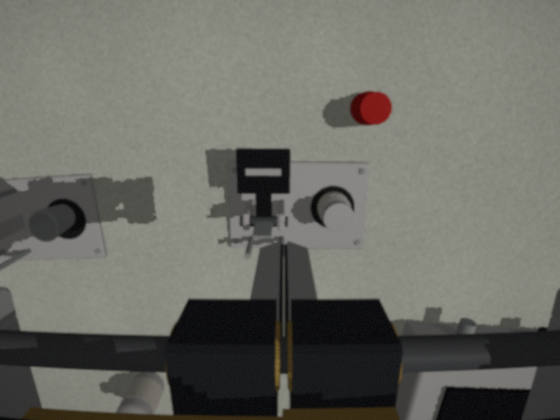

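The jar (white cap) stands on station a's disc at (332,205), its flag paddle is at (264,171) and the pivot at about (262,221). The red look-alike is at (371,108).

Run:
```python
from h import *
d=np.load("w1.npz");w={k:d[k] for k in("mtx","T_tool_cam")};w["k1"]=float(d["k1"]);st=dict(tcp_rot=d["tcp_rot"],position=d["position"])
print(np.round(world(w,[[368,163],[361,249],[332,206]],10,st),1))
print("paddle corners z82",np.round(world(w,[[237,149],[290,149],[290,193],[237,193]],82,st),1))
print("paddle corners z90",np.round(world(w,[[237,149],[290,149],[290,193],[237,193]],90,st),1))
f=cv2.resize(d["frame"][130:270,215:385],None,fx=4.7,fy=4.2,interpolation=cv2.INTER_CUBIC)
f=cv2.convertScaleAbs(f,alpha=1.6)
cv2.imwrite("pics/c1.png",f[:,:,::-1])
```

```text
[[424.1 364.2  10. ]
 [552.9 355.7  10. ]
 [484.2 312.8  10. ]]
paddle corners z82 [[389.1 192.2  82. ]
 [392.1 254.8  82. ]
 [445.5 252.6  82. ]
 [442.4 188.   82. ]]
paddle corners z90 [[388.3 193.2  90. ]
 [391.2 254.7  90. ]
 [443.6 252.5  90. ]
 [440.6 189.1  90. ]]
```

View pics/c1.png

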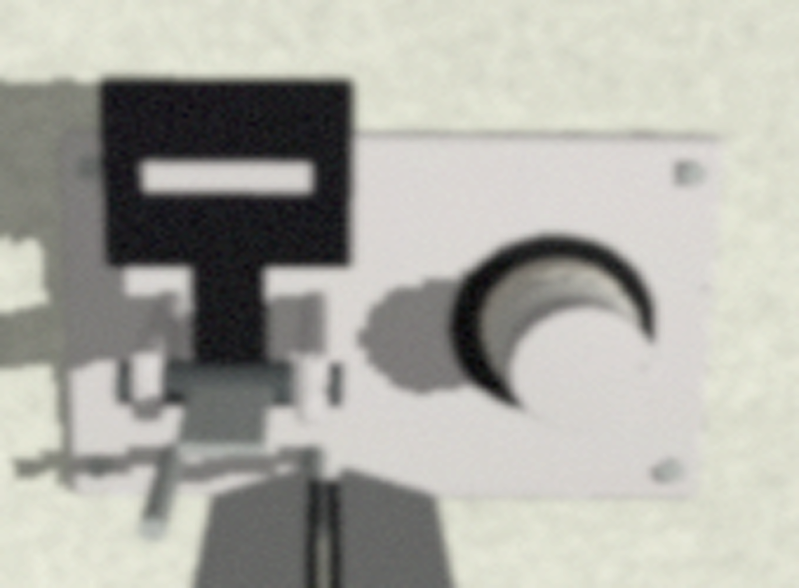

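```bash
cat >> h.py <<'E'
O=np.array([482,216.5,0]);YAW=-0.05
def F(x,z,y=0): return O+R.from_euler("z",YAW).apply([x,y,z])
Q=down(YAW+np.pi)
def go(x,z,speed=100,th=None):
    r=ctrl.move_l(F(x,z),Q,speed=speed,threshold=th)
    if r: print("STOP at",x,z,ctrl.get_state()["ft_force"])
    return r
def look(name):
    w=read_camera("scene");f=w["frame"][140:240,240:360]
    cv2.imwrite(name,cv2.resize(f,None,fx=5,fy=5,interpolation=cv2.INTER_CUBIC)[:,:,::-1])
E
python3 - <<'E'
from h import *
go(-32,200,150); go(-32,114,80,15)
for th in np.radians(np.arange(-5,79,8)):
    s,c=np.sin(th),np.cos(th)
    if go(38*s-2*c-8, 80+38*c+2*s, 40, 15): break
    print(round(np.degrees(th)),np.round(ctrl.get_state()["ft_force"],1))
print(ctrl.get_state()["time"]);look("pics/s2.png")
E
```

```text
-5 [ 0.5 -0.  -0.8]
3 [-0.5  0.7 -0.2]
11 [-0.9  0.3 -0.4]
19 [ 0.1 -0.   0.7]
27 [-0.7 -0.  -1. ]
35 [-1.2 -0.4  0.2]
43 [-0.6 -0.1  0.4]
51 [-1.3  0.2 -0.7]
59 [-0.3 -0.2  0.4]
67 [-0.7 -0.1  0.2]
75 [ 0.4  1.  -0.5]
10.8667
```

View pics/s2.png

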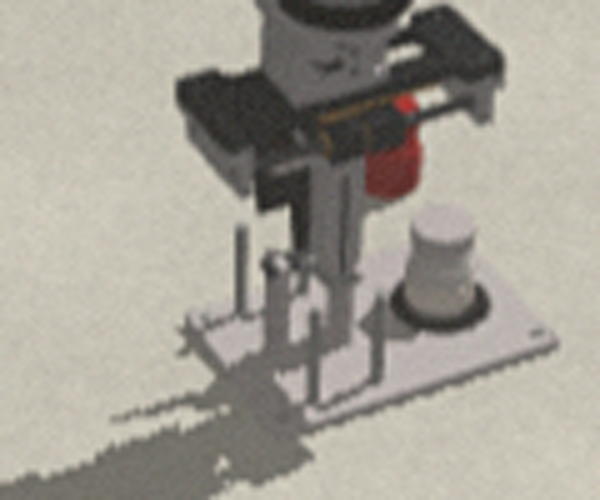

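The paddle now stands steeply behind the fingers, and the jar and plate are undisturbed. Next I lift, go behind the paddle and push it over.

Run:
```python
from h import *
go(28,205,120); go(-90,205,150); go(-90,148,100,15)
ok=not go(-12,145,50,15)
for th in np.radians(np.r_[92:172:8,174]) if ok else []:
    s,c=np.sin(th),np.cos(th)
    if go(-66*c-2*s-8, 80+66*s-2*c, 40, 15): break
print(np.round(ctrl.get_state()["ft_force"],1))
st=ctrl.get_state()
r=ctrl.move_l(F(58,78.5),Q,speed=15,threshold=8); s2=ctrl.get_state()
print(r,s2["position"],np.round(s2["ft_force"],1))
ctrl.move_l(F(58,230),Q,speed=100); ctrl.move_l(F(-60,330),Q)
print(ctrl.get_state()["time"]);look("pics/s3.png")
```

```text
[-0.1 -0.6  0.7]
True [540.02351297 213.70418905  82.17639293] [-1.5 -1.1  6.6]
22.8583
```

View pics/s3.png

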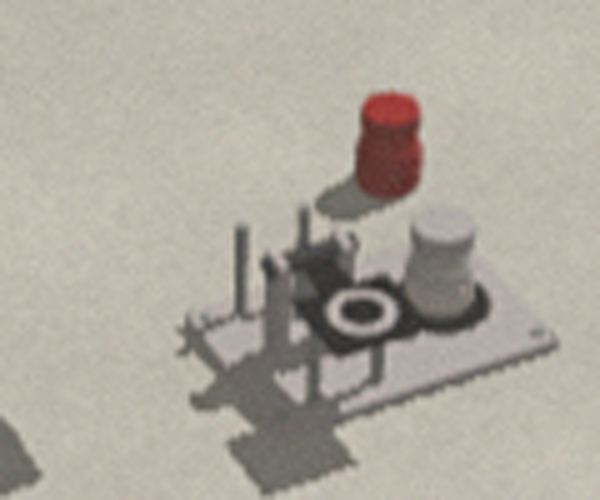

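The paddle lies flat on the far pins with the ring facing up. It stopped firm at z = 82.2 mm, where its top face should be at the stop, and the jar is unmoved.

```bash
python3 -c "
from plant import *
ctrl.dwell(0.5);print(ticket.hand_in())"
```

```text
the job is handed in; nothing more can be done
None
```

I pushed the flag of station a, where the jar stands, fully over so it shows the ring, left the other flag and the loose items untouched, and handed the job in at about 23 s; no verdict came back.

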